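Select the green filter and light the gem lamp

ROBOT

A 6-joint arm with a two-finger parallel gripper is mounted at the origin on the work surface. World frame = base frame: x ahead of the robot, y to its left, z up, the work surface at z = 0. Lengths are in m, angles in degrees, forces in N, time in s.
With the tool pointing down it reaches from about 0.35 to 0.875 m from the base axis. Payload 4.2 kg.
Tool frame: the origin (TCP) lies midway between the tips of the shut fingers; the grasp point (between the pads) lies 19 mm behind it; z points along the fingers, y is the line along which they close (so a half turn about z gives the same grasp; the last joint's range is limited). The gripper opens to 87 mm and grips with 3 to 60 N. Pads are 19 mm wide; open, the fingers measure 117 mm over their backs; the gripper's body (75 mm by 190 mm) begins 51 mm behind the grasp point.
Start: joints at [87.983, 22.042, 0.453, 0, -68.411, -14.817], TCP at [0.181, 0.598, 0.223] pointing down, gripper open.
Joint ranges: [-179.83, 179.83], [-69.29, 118.12], [-61.27, 80.66], [-181.25, 117.63], [-171.15, -9.14], [-177.46, 177.46]. Speed limits (degrees/s): [159.86, 159.86, 180, 180, 180, 180].

INTERFACE

Orientations are given as [roll, pitch, yaw] about the fixed x, y, z axes, in that order (R = Rz(yaw) Ry(pitch) Rx(roll)).
In Python, from workcell import env gives the robot as it stands. The module is installed in compiled form; this text tells all that it offers. Calls block until the motion is done:
- env.goto(position, orientation): joint-space move of the TCP to a pose.
- env.move_straight(position, rotation=None, rate=0.15, force_limit=None): straight line of the TCP; rotation=None keeps the orientation; rate is the mean speed in m/s. With force_limit (N) it stops when the force on the tool has changed by that much, and returns True; else False.
- env.set_joints(angles): joint-space move.
- env.gripper_to(opening, grasp_force=None): opening from 0.0 (shut) to 1.0 (fully open); grasp_force is the grip in N (None keeps the last); returns when the fingers have stopped.
- env.dwell(seconds).
- env.inverse_kinematics(position, orientation): joint angles nearest the present ones, or None.
- env.read_state(): the state.
- env.grab_frame(name): name is "scene" or "top" or "wrist"; returns a dict with "image" (400x640x3 uint8, blue, green, red), "fx", "fy", "cx", "cy" (pixels), "position" and "orientation" of the camera in the world. Camera axes: x right, y up, looking along -z (the intrinsics and any distortion apply to the point x, -y, -z); pixel columns grow to the right and rows downward; lengths in m; the calibration is good to about 2 mm. A picture is of the moment at which its call begins. There is no depth.
A pose or a line that the arm cannot do raises env.Unreachable and nothing moves.
- env.close_job(): hands the job in; it is judged then, once.
Trained networks look in a picture, given as the dict that the camera call returned (one of the last four; its "shot" number tells which), for a name from the list of things; names that differ only in an ending like _2 or _b are one class to them, and where a whole thing is asked for, a point or a joint stands for the part that bears it (a point fixed in the world has none). Each returns a list of dicts, best first, with "score" (0 to 1); they miss things now and then, are a little off and sometimes report something else, mostly with a low value. They report only what shows in the picture. A call takes as long as a camera call.
- env.search_frame(picture, thing): "xyz" ([x, y, z] in m, in world coordinates, good to about 4 mm: the middle of the surface that is visible of it).
- env.trace(picture, thing): "mask" (400x640 bool, what is visible of it).
The state is a dict: "clock": time; "joint_positions": joint angles; "qvel": joint speeds; "joint_torque": joint torques, N m; "position": TCP position; "tool_rot": TCP orientation; "force": force on the tool from outside, world axes, zero at the start; "wrist_torque": the same for the moment, N m; "opening": opening from 0.0 (shut) to 1.0 (fully open); "finger_force": force on a finger pad.
Only numpy, scipy, OpenCV 4.12 (cv2) and the standard library are available. Lean on these libraries where they do the work, as an engineer would, in place of code of your own. Each camera call takes 0.05 s, during which the arm holds its last target. There are 200 camera calls.

TASK

The gem inspection lamp must be lit with its green filter. Gently push the tabs of the filter turret with your shut fingertips, gripping none of them, until the green tab points straight at the white pointer on the housing, and let go of it; only then press the red button on the grey switch box fully down and release it. Pick nothing up and leave everything else on the bench where it stands.

Things in the scene. Friction and masses are not known exactly. Their poses are not given: they have to be found in the camera images.
- housing: fixed grey lamp housing. Origin on the table below the turret's axis, z up, own -x towards the white pointer. Flat top 55 mm above the table, x = -125 to 165, y = -105 to 105 mm; a white block on it at x = 113 to 163 mm is 110 mm high. The pointer lies on top at x = -90 to -119 mm, 6 mm high
- turret: filter turret: disc 124 mm across, top 70 mm above the table, turns endlessly either way, stays where left (about 1.5 N at a tab, no detents). Origin on its vertical axis. Six upright fin tabs 60 degrees apart, 58 to 89 mm off the axis, 9 mm thick, 60 to 92 mm above the table. Green lies along own -x; counterclockwise from above follow yellow, orange, red, black, blue
- green_tab (a point): point on the top of the green tab, 80 mm off the turret's axis, 92 mm above the table; turns with the turret
- pointer (a point): fixed point 80 mm off the turret's axis in the direction of the white pointer, 92 mm above the table: where point green_tab must come to
- lamp_button (a joint): travel of the red spring button in m: 0 up, 0.006 fully down (about 5 N); springs back when released
- lamp_button_top (a point): centre of the top of the red button (36 mm across), on a fixed grey switch box 100 x 90 x 34 mm; pressed straight down
- stone_stand: fixed dark wooden stand, 100 x 90 x 20 mm, with four cut stones, 27 mm high overall; leave alone. Origin under its centre
- ring_box: blue fabric ring box, 50 x 50 x 30 mm, a gold ring standing on it to 52 mm; loose bystander. Origin at its underside
- screwdriver: screwdriver lying flat, 150 mm long; loose bystander. Origin at its underside
- powder_jar: small round jar with a white cap, 50 mm across, 60 mm tall; loose bystander. Origin at its underside
- tape_roll: yellow roll of tape lying flat, 80 mm across, 18 mm high; loose bystander. Origin at its underside
- mandrel: steel ring mandrel, a slim cone 130 mm tall on a 56 mm foot; loose bystander. Origin at its underside
- mug: white mug, 76 mm across, 85 mm tall; loose bystander. Origin at its underside
- brush: brush lying flat, 170 mm long; loose bystander. Origin at its underside

How it is judged:
By the outcome, as a careful person would: the job done as asked, in the order asked, and still so for the second after the job is handed in, with the robot touching nothing.
It also fails if it takes over 64 s, if anything falls off the work surface, if the arm or the gripper's body presses on something with over 40 N, if the wrist force passes 120 N, or if a joint passes its speed limit or range.

## Working session

There is one attempt and no reset: what is moved stays moved. The work goes in short steps, each a Python script; the robot and the scene stay as the last script left them, time stands still between calls to the robot, and variables do not carry over. Pictures are saved under pics/ and viewed, at most 10 in all, crops included, and the job is handed in when it is done.

```bash
mkdir -p pics
cat > h.py <<'E'
import numpy as np, cv2
from scipy.spatial.transform import Rotation as R
from workcell import env
def pose(f):
    o=np.array(f["orientation"],float)
    return np.array(f["position"]), (o if o.shape==(3,3) else R.from_euler('xyz',o,degrees=True).as_matrix())
def ray(f,u,v):
    p,M=pose(f)
    return p, M@np.array([(u-f["cx"])/f["fx"],-(v-f["cy"])/f["fy"],-1.])
def at_z(f,u,v,z):
    p,d=ray(f,u,v); return p+d*(z-p[2])/d[2]
def proj(f,X):
    p,M=pose(f); c=M.T@(np.array(X)-p)
    return np.array([f["cx"]+f["fx"]*c[0]/-c[2], f["cy"]-f["fy"]*c[1]/-c[2]])
E
python3 - <<'E'
from h import *
for n in("scene","top"):
    f=env.grab_frame(n); cv2.imwrite(f"pics/{n}.png",f["image"])
    print(n,{k:v for k,v in f.items() if k!="image"})
    for t in("housing","turret","green_tab","lamp_button","lamp_button_top","stone_stand","ring_box","powder_jar","tape_roll","mandrel","mug","brush","screwdriver"):
        r=env.search_frame(f,t); print(t,[(np.round(q["xyz"],3).tolist(),round(q["score"],2)) for q in r[:2]])
print(env.read_state())
E
```

```text
scene {'fx': 486.67937406553904, 'fy': 486.67937406553904, 'cx': 321.50241377877296, 'cy': 195.13812549802793, 'position': array([ 1.69677955, -0.11514903,  1.07324712]), 'orientation': array([49.03537491,  0.79672617, 84.21321495]), 'shot': 1}
housing [([0.675, -0.041, 0.071], 0.8)]
turret [([0.584, -0.041, 0.068], 0.9), ([0.474, 0.302, 0.054], 0.72)]
green_tab [([0.586, -0.045, 0.072], 0.83)]
lamp_button [([0.586, -0.042, 0.07], 0.48), ([0.619, 0.3, 0.026], 0.37)]
lamp_button_top [([0.475, 0.299, 0.056], 0.52), ([0.5, -0.491, 0.014], 0.51)]
stone_stand [([0.418, -0.305, 0.018], 0.93), ([0.475, 0.303, 0.052], 0.65)]
ring_box [([0.58, -0.042, 0.07], 0.63), ([0.622, 0.304, 0.025], 0.53)]
powder_jar []
tape_roll [([0.634, -0.31, 0.015], 0.8), ([0.588, -0.044, 0.07], 0.15)]
mandrel [([0.735, -0.254, 0.03], 0.62)]
mug [([0.657, 0.456, 0.056], 0.78), ([0.472, 0.298, 0.056], 0.31)]
brush [([0.503, -0.491, 0.017], 0.86), ([0.675, -0.043, 0.066], 0.18)]
screwdriver [([0.65, -0.417, 0.024], 0.51), ([0.617, 0.302, 0.024], 0.35)]
top {'fx': 390.28090759990533, 'fy': 390.28090759990533, 'cx': 32
[... 841 characters left out ...]
6], 0.85)]
{'clock': 1.4, 'joint_positions': array([ 8.79833022e+01,  2.20411620e+01,  4.54073804e-01,  1.86524289e-03,
       -6.84118509e+01, -1.48158977e+01]), 'qvel': array([ 0.03058961, -0.00363589, -0.00039677,  0.0503767 ,  0.0118037 ,
        0.01438867]), 'joint_torque': array([ 3.46943862e-04, -3.90469265e+01,  1.87611955e+01,  4.22442064e+00,
        1.53673062e-02, -1.88363390e-05]), 'position': array([0.18097303, 0.59821573, 0.22257028]), 'tool_rot': array([-1.79998531e+02, -1.40545606e-03, -1.68319092e+01]), 'force': array([-0.50708574,  0.74458777,  0.67635074]), 'wrist_torque': array([-0.0272943 , -0.021559  , -0.00606661]), 'finger_force': 0.0, 'opening': 0.9960582232439807}
```

```bash
ls pics
```

```text
scene.png
top.png
```

View pics/top.png

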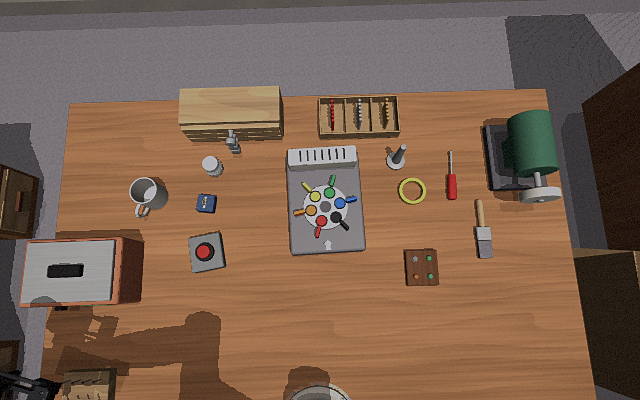

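View pics/scene.png

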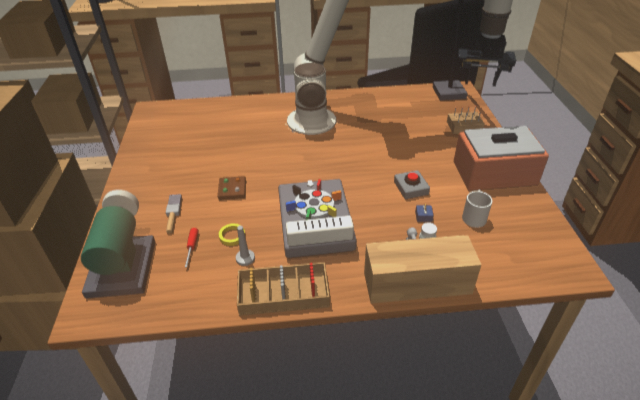

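The top view shows the turret at about (326,207), the pointer arrow at (328,245) and the green tab at (331,180), so green is nearly opposite the pointer. The red button is at (205,253). The scene view agrees: the block faces away from the robot and nothing is near the turret. Next I'll close the fingers and look from the wrist camera.

Run:
```python
from h import *
env.gripper_to(0.0)
env.goto([0.50,-0.04,0.32],[180,0,-90])
f=env.grab_frame("wrist"); cv2.imwrite("pics/w1.png",f["image"])
print({k:v for k,v in f.items() if k!="image"})
s=env.read_state(); print(s["clock"],s["joint_positions"].round(1),s["position"],s["opening"])
```

```text
{'fx': 326.48044439677886, 'fy': 326.48044439677886, 'cx': 325.5722798676432, 'cy': 206.97026551993812, 'position': array([ 0.5007433 , -0.11017556,  0.48210155]), 'orientation': array([-1.50248387e+01, -1.77198929e-02, -1.79929790e+02]), 'shot': 3}
5.525 [ 14.1   6.6  -6.5  -0.  -76.9 -14. ] [ 0.50014735 -0.03936885  0.31979669] 0.000545682656653456
```

View pics/w1.png

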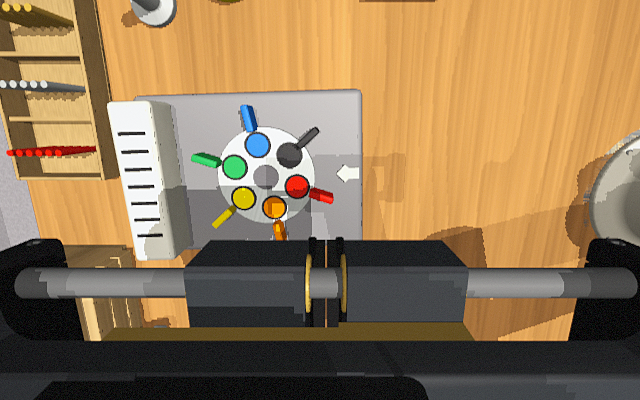

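The wrist view shows the hub at about (267,177), the green tab at (205,160) and the pointer arrow at (338–358,173). The fingers are in the foreground near (325,290). Next I'll compute the geometry.

```bash
cat >> h.py <<'E'
LENS_PIX=None
def refine(img,u,v,r,col=None):
    """centroid of pixels in a disc similar in colour to the seed"""
    lab=cv2.cvtColor(cv2.GaussianBlur(img,(3,3),0),cv2.COLOR_BGR2LAB).astype(float)
    yy,xx=np.mgrid[:img.shape[0],:img.shape[1]]
    m=(np.hypot(xx-u,yy-v)<r)&(np.linalg.norm(lab[:,:,1:]-lab[int(round(v)),int(round(u)),1:],axis=2)<18)&(abs(lab[:,:,0]-lab[int(round(v)),int(round(u)),0])<60)
    return xx[m].mean(),yy[m].mean(),m
def triang(pairs):
    A=np.zeros((3,3));b=np.zeros(3)
    for p,d in pairs:
        d=d/np.linalg.norm(d);P=np.eye(3)-np.outer(d,d);A+=P;b+=P@p
    return np.linalg.solve(A,b)
E
python3 - <<'E'
from h import *
f=env.grab_frame("wrist"); im=f["image"]; t=env.grab_frame("top"); sc=env.grab_frame("scene")
L=[(235,167),(257,145),(290,153),(297,187),(274,207),(243,198)]
C=np.array([refine(im,u,v,14)[:2] for u,v in L]); print(C.round(1))
W=np.array([at_z(f,u,v,.071)[:2] for u,v in C]); 
c=W.mean(0); print("centre",c, "radii",np.linalg.norm(W-c,axis=1).round(4))
a=np.degrees(np.arctan2(*(W-c)[:,::-1].T)); print("lens angles",a.round(1), "green est",[((x-k*-60+180)%360-180).round(1) for k,x in enumerate(a)])
# housing top edges, pointer
for (u,v),z in [((137,95),.055),((362,90),.055),((362,235),.055),((338,173),.061),((358,174),.061)]:
    print(u,v,at_z(f,u,v,z).round(4))
# white pointer pixels
roi=im[155:195,328:362].astype(int); m=roi.min(2)>200; ys,xs=np.nonzero(m); 
P=at_z(f,xs.mean()+328,ys.mean()+155,.061)[:2]; print("pointer cen",P,m.sum(),"ang",np.degrees(np.arctan2(*(P-c)[::-1])), np.linalg.norm(P-c))
for q,F in (("top",t),("wrist",f),("scene",sc)):
    print(q,"hub proj",proj(F,[*c,.071]).round(1))
b=cv2.resize(im[80:250,120:370],None,fx=3.2,fy=3.2,interpolation=cv2.INTER_CUBIC); cv2.imwrite("pics/w1c.png",b)
g=np.hstack([cv2.resize(t["image"][140:280,180:380],(400,280)),cv2.resize(sc["image"][150:260,270:450],(400,280))]);cv2.imwrite("pics/tc.png",g)
# button: red pixels in top and scene
for F,(u,v) in ((t,(205,253)),(sc,(412,178))):
    print("btn",refine(F["image"],u,v,14)[:2])
r=[ray(F,*refine(F["image"],u,v,14)[:2]) for F,(u,v) in ((t,(205,253)),(sc,(412,178)))]
print("button tri",triang(r))
E
```

```text
[[234.1 166.9]
 [257.  144.5]
 [289.6 154.1]
 [295.8 183.4]
 [275.2 209. ]
 [243.2 197.8]]
centre [ 0.57651105 -0.04000254] radii [0.0412 0.0409 0.0419 0.039  0.0442 0.0415]
lens angles [ -17.   -77.2 -137.7  166.6  103.4   42.4] green est [np.float64(-17.0), np.float64(-17.2), np.float64(-17.7), np.float64(-13.4), np.float64(-16.6), np.float64(-17.6)]
137 95 [ 0.7345 -0.139   0.055 ]
362 90 [ 0.4556 -0.1452  0.055 ]
362 235 [0.4499 0.0447 0.055 ]
338 173 [ 0.4844 -0.0429  0.061 ]
358 174 [ 0.4584 -0.0416  0.061 ]
pointer cen [ 0.47112967 -0.04288628] 242 ang -178.43250601295597 0.10542083290202882
top hub proj [325.3 206.1]
wrist hub proj [265.8 176.4]
scene hub proj [313.7 202.1]
btn (np.float64(205.0), np.float64(253.0))
btn (np.float64(412.25454545454545), np.float64(175.8181818181818))
button tri [0.46051523 0.298352   0.04979306]
```

View pics/w1c.png

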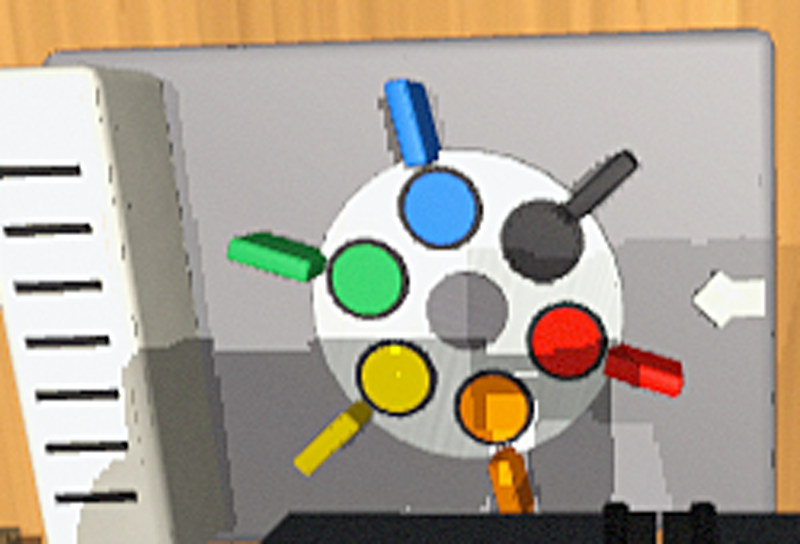

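The hub is at (0.5765, -0.040), green is at about -17° and the pointer at about -178.5°. I'll push green clockwise on an arc, stop about 10° short, then check.

```bash
cat >> h.py <<'E'
CEN=np.array([.5765,-.0400])
def fp(phi,r=.078,z=.079):
    p=np.radians(phi); return [CEN[0]+r*np.cos(p),CEN[1]+r*np.sin(p),z],[180,0,phi-90]
def arc(a,b,step=10,rate=.06):
    n=max(1,int(np.ceil(abs(b-a)/step)))
    for ph in np.linspace(a,b,n+1)[1:]:
        p,o=fp(ph)
        if env.move_straight(p,o,rate=rate,force_limit=20): print("force stop",ph,env.read_state()["force"]); return False
    return True
E
python3 - <<'E'
from h import *
p,o=fp(13,z=.16); env.goto(p,o)
print(env.read_state()["joint_positions"].round(1))
print(env.move_straight(fp(13)[0],rate=.1,force_limit=15), env.read_state()["position"])
print(arc(13,-158))
s=env.read_state(); print(s["clock"],s["position"],s["joint_positions"].round(1),s["force"])
p,o=fp(-153); env.move_straight(p,o,rate=.06)
env.move_straight([*p[:2],.16])
env.goto([0.46,0.03,0.30],[180,0,-120])
f=env.grab_frame("wrist"); cv2.imwrite("pics/w2.png",f["image"]); print(env.read_state()["clock"])
E
```

```text
[ 12.2  27.3  -0.3   0.  -62.4   0.8]
False [ 0.65311715 -0.02241156  0.07991225]
True
14.125 [ 0.50430692 -0.06930177  0.07896486] [  10.5   20.   -26.5   -0.   -43.5 -168.3] [-0.38530387  0.19754916 -0.42521677]
16.7917
```

View pics/w2.png

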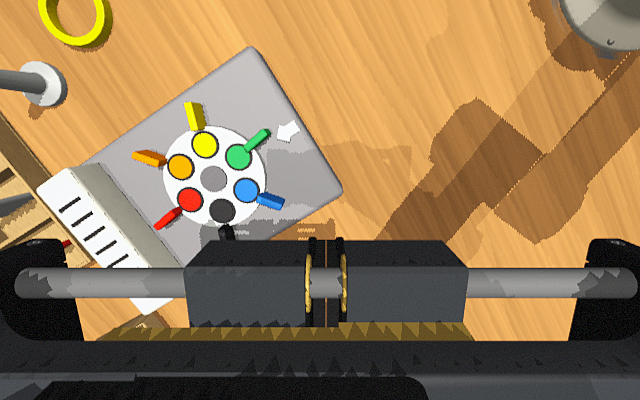

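Green now sits at about (258,140), just short of the pointer at (288,131), and the hub is at (214,180). I'll measure the remaining angle from the lens centres, the green tab and the pointer.

```bash
cat >> h.py <<'E'
def measure(f,L,pt,tab):
    im=f["image"]
    W=np.array([at_z(f,*refine(im,u,v,13)[:2],.071)[:2] for u,v in L]); c=W.mean(0)
    a=np.degrees(np.arctan2(*(W-c)[:,::-1].T)); g=[((x+k*60)%360) for k,x in enumerate(a)]
    print("c",c.round(4),"green est",np.round(g,1),"med",np.median(g).round(2))
    yy,xx=np.mgrid[:400,:640]
    m=(im.min(2)>195)&(np.hypot(xx-pt[0],yy-pt[1])<17)
    P=at_z(f,xx[m].mean(),yy[m].mean(),.061)[:2]; print("pointer",P.round(4),m.sum(),"ang",(np.degrees(np.arctan2(*(P-c)[::-1]))%360).round(2),"r",np.linalg.norm(P-c).round(4))
    b,gg,r=[im[:,:,i].astype(int) for i in range(3)]
    m=(gg>1.3*r)&(gg>1.2*b)&(np.hypot(xx-tab[0],yy-tab[1])<16)
    T=np.array([at_z(f,x,y,.092)[:2] for x,y in zip(xx[m],yy[m])]); T=T.mean(0)
    print("tab",T.round(4),m.sum(),"ang",(np.degrees(np.arctan2(*(T-c)[::-1]))%360).round(2),"r",np.linalg.norm(T-c).round(4))
E
python3 - <<'E'
from h import *
f=env.grab_frame("wrist")
measure(f,[(239,156),(246,189),(222,210),(190,199),(181,166),(205,144)],(288,131),(261,137))
im=f["image"]
for e in [((62,190),(250,47)),((258,49),(341,183))]:
    A,B=[at_z(f,*q,.055)[:2] for q in e]; print((np.degrees(np.arctan2(*(B-A)[::-1]))).round(2))
E
```

```text
c [ 0.5767 -0.0398] green est [189.6 189.1 189.9 189.6 189.7 189.6] med 189.64
pointer [ 0.4709 -0.0434] 307 ang 181.98 r 0.1059
tab [ 0.4995 -0.0514] 252 ang 188.52 r 0.0782
-176.27
91.86
```

Green is at 189.6° and the pointer at about 181.8°, with the finger contact offset at 12.4°. I'll nudge the rest slowly, turning the wrist half a turn to stay within joint 6's range.

```bash
cat > nudge.py <<'E'
from h import *
import h
_fp=h.fp
h.fp=lambda phi,**k:(_fp(phi,**k)[0],[180,0,phi-270+360*(phi<0)])
E
python3 - <<'E'
from nudge import *
p,o=h.fp(216,z=.16); env.goto(p,o); print(env.read_state()["joint_positions"].round(1))
print(env.move_straight(h.fp(216)[0],rate=.1,force_limit=15))
print(arc(216,194.2,step=11,rate=.03)); env.dwell(.2)
s=env.read_state(); print(s["clock"],s["position"],h.fp(194.2)[0],s["force"])
p,o=h.fp(204); env.move_straight(p,o,rate=.06)
env.move_straight([*p[:2],.16])
env.goto([0.46,0.03,0.30],[180,0,-120])
f=env.grab_frame("wrist"); cv2.imwrite("pics/w3.png",f["image"]); print(env.read_state()["clock"])
E
```

```text
[  8.4  15.2 -19.3   0.  -55.4  27.6]
False
True
20.5667 [ 0.50094062 -0.05922554  0.07902084] [np.float64(0.5008832627081792), np.float64(-0.059133976098546565), 0.079] [-0.167437   -1.02874324 -0.85066169]
22.775
```

View pics/w3.png

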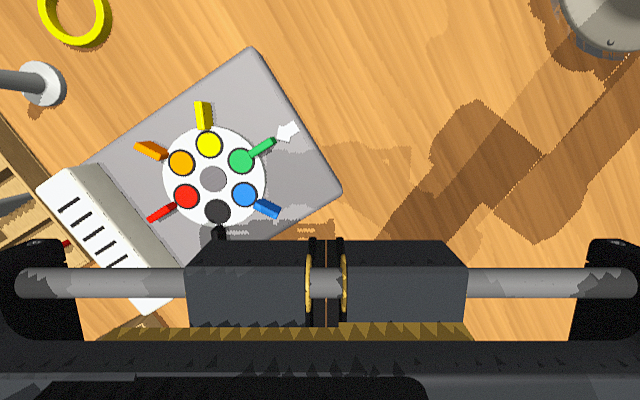

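The green tab at (264,146) now points at the arrow at (288,131). I'll measure the residual against the fitted housing edges and the pointer.

Run:
```python
from h import *
L=[(242,161),(244,194),(217,210),(186,196),(181,163),(209,145)]
def edge(f,A,B,z=.055):
    g=cv2.cvtColor(f["image"],cv2.COLOR_BGR2LAB).astype(float)[:,:,2]  # b: wood vs grey
    A,B=np.array(A,float),np.array(B,float); d=(B-A)/np.linalg.norm(B-A); n=np.array([-d[1],d[0]]); pts=[]
    k=np.arange(-8,8.1,.5)
    for s in np.linspace(.1,.9,60):
        q=A+s*(B-A); xy=q+k[:,None]*n
        pr=cv2.remap(g.astype(np.float32),xy[:,:1].astype(np.float32),xy[:,1:].astype(np.float32),1).ravel()
        gr=np.abs(np.gradient(cv2.GaussianBlur(pr[:,None],(1,5),1).ravel())); i=gr.argmax()
        pts.append(at_z(f,*xy[i],z)[:2])
    vx,vy,x0,y0=cv2.fitLine(np.array(pts,np.float32),cv2.DIST_HUBER,0,.001,.001).ravel()
    return (np.degrees(np.arctan2(vy,vx))+45)%90-45,x0,y0
f=env.grab_frame("wrist")
measure(f,L,(289,131),(264,146))
print("front",edge(f,(258,49),(341,183)),"side",edge(f,(100,161),(247,49)))
f=env.grab_frame("wrist"); measure(f,L,(289,131),(264,146))
t=env.grab_frame("top"); print("top side",edge(t,(290,165),(291,248)),edge(t,(357,160),(365,247)),"front",edge(t,(294,253),(362,249)))
```

```text
c [ 0.5767 -0.0398] green est [181.9 181.6 181.9 182.2 182.1 182.2] med 182.0
pointer [ 0.4711 -0.0434] 309 ang 181.91 r 0.1057
tab [ 0.4998 -0.0417] 240 ang 181.41 r 0.077
front (np.float32(1.8886414), np.float32(0.44998178), np.float32(-0.05188982)) side (np.float32(1.9760094), np.float32(0.5788643), np.float32(-0.14215337))
c [ 0.5768 -0.0399] green est [181.8 181.6 181.8 182.2 182.1 182.1] med 181.96
pointer [ 0.471  -0.0433] 308 ang 181.86 r 0.1058
tab [ 0.4998 -0.0418] 242 ang 181.4 r 0.077
top side (np.float32(-5.290123), np.float32(0.5687481), np.float32(0.05589325)) (np.float32(1.688652), np.float32(0.59759337), np.float32(-0.14260077)) front (np.float32(1.5105972), np.float32(0.448485), np.float32(-0.05201637))
```

Green is aligned to within about 0.1°: turret 181.96°, pointer 181.86°, housing edges 181.9°. Next is the button, which I'll locate from two wrist views.

Run:
```python
from h import *
env.move_straight([.46,.10,.30]) if False else None
R_=[]
for i,pos in enumerate([[0.465,0.23,0.27],[0.40,0.25,0.27]]):
    env.goto(pos,[180,0,90])
    f=env.grab_frame("wrist"); im=f["image"]; cv2.imwrite(f"pics/b{i}.png",im)
    hsv=cv2.cvtColor(im,cv2.COLOR_BGR2HSV); m=(((hsv[:,:,0]<8)|(hsv[:,:,0]>172))&(hsv[:,:,1]>150)&(hsv[:,:,2]>80)).astype(np.uint8)
    n,l,st,ce=cv2.connectedComponentsWithStats(m); k=1+st[1:,4].argmax(); print(st[k],ce[k],proj(f,[.465,.298,.05]).round(1))
    R_.append(ray(f,*ce[k])); print([(np.round(q["xyz"],3).tolist(),round(q["score"],2)) for q in env.search_frame(f,"lamp_button_top")[:2]])
print(triang(R_), env.read_state()["clock"])
```

```text
[311 103  32  33 814] [326.17936118 119.29484029] [325.1 121.6]
[([0.468, 0.3, 0.054], 0.96)]
[368 123  32  32 800] [383.36375 138.1375 ] [382.  140.2]
[([0.466, 0.3, 0.058], 0.82)]
[0.46621245 0.30052096 0.05166146] 26.2833
```

View pics/b0.png

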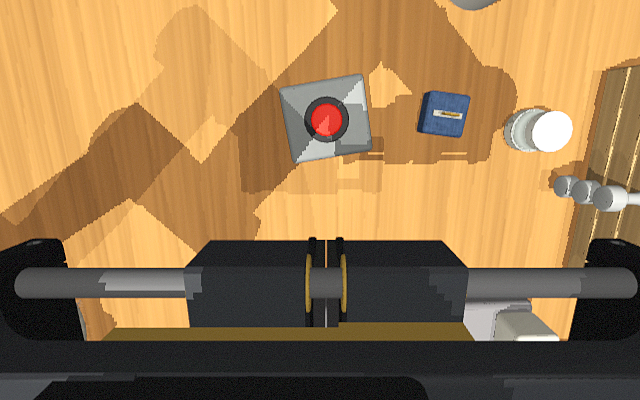

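The button at (326,119) triangulates to (0.466, 0.3005, about 0.052), with clear air around it. I'll press it straight down.

Run:
```python
from h import *
x,y=.466,.3005
env.goto([x,y,.10],[180,0,90])
env.move_straight([x,y,.066],rate=.08,force_limit=10)
st=env.move_straight([x,y,.058],rate=.02,force_limit=2); print("contact?",st,env.read_state()["position"],env.read_state()["force"])
st=env.move_straight([x,y,.036],rate=.015,force_limit=12); s=env.read_state(); print("stop",st,s["position"],s["force"])
env.dwell(.3); s=env.read_state(); print(s["position"],s["force"])
env.move_straight([x,y,.12],rate=.1)
env.goto([.46,.03,.30],[180,0,-120])
f=env.grab_frame("wrist"); cv2.imwrite("pics/w4.png",f["image"])
measure(f,[(242,161),(244,194),(217,210),(186,196),(181,163),(209,145)],(289,131),(264,146))
print(env.read_state()["clock"])
```

```text
contact? False [0.4660026  0.30046882 0.05789833] [0.06355428 0.89761536 0.4705194 ]
stop True [0.46612908 0.30061637 0.0504977 ] [-1.50829638  0.1362852   4.84698203]
[0.46610375 0.30058485 0.05042473] [-1.36685945 -0.33385328  4.8673829 ]
c [ 0.5768 -0.0398] green est [181.8 181.6 181.7 182.1 182.  181.9] med 181.89
pointer [ 0.4712 -0.0434] 311 ang 181.94 r 0.1057
tab [ 0.5005 -0.0418] 248 ang 181.46 r 0.0764
32.8417
```

The stop at 4.8 N doesn't prove full travel. I'll press again, logging force against depth until it reaches the hard stop.

Run:
```python
from h import *
x,y=.466,.3005
env.goto([x,y,.10],[180,0,90])
env.move_straight([x,y,.060],rate=.08,force_limit=10)
env.dwell(.2); f0=env.read_state()["force"][2]
for z in np.arange(.058,.036,-.001):
    env.move_straight([x,y,z],rate=.02); env.dwell(.05); s=env.read_state(); F=s["force"][2]-f0; print(round(z,4),s["position"][2].round(4),F.round(2))
    if F>18: break
env.dwell(.2)
env.move_straight([x,y,.12],rate=.1)
env.goto([.46,.20,.30],[180,0,90]); print(env.read_state()["clock"])
```

```text
0.058 0.058 -0.26
0.057 0.0569 -0.31
0.056 0.0562 0.71
0.055 0.0551 1.63
0.054 0.0541 2.18
0.053 0.0531 2.7
0.052 0.0521 3.4
0.051 0.0511 3.31
0.05 0.0504 6.06
0.049 0.0503 10.77
0.048 0.0502 16.75
0.047 0.0501 21.27
41.9167
```

The button top is at 0.056 and the hard stop at 0.0503, so it travelled its full 6 mm and was released. The turret was still aligned on the last look, so I'm handing in.

Run:
```python
from h import *
print(env.close_job())
```

```text
the job is handed in; nothing more can be done
None
```

The job is handed in: the green tab points at the white pointer to within about 0.1°, and the red button was then pressed fully down (6 mm) and released. I pressed it twice, because the first press could not be confirmed as full travel. The clock stood at about 42 s, and the arm never went near the loose items.

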